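# Clip the scraper onto the snap hook

### The arm

A 6-joint arm with a two-finger parallel gripper is mounted at the origin on a cart in front of the work surface, level with it; the furniture and walls round the work are solid. World frame = base frame: x ahead of the robot, y to its left, z up, the work surface at z = 0. Lengths are in mm, angles in rad, forces in N, time in s.
With the tool pointing down it reaches from about 300 to 775 mm from the base axis. Payload 14.6 kg.
Tool frame: the origin (TCP) lies on the front face of the gripper's body, between the roots of the fingers; the fingertips stand 97 mm ahead of it and the grasp point (between the pads) lies 78 mm ahead of it; z points along the fingers, y is the direction in which the jaws open and shut (so a half turn about z gives the same grasp; the last joint's range is limited). The gripper opens to 94 mm and grips with 3 to 60 N. Pads are 16 mm wide; open, the fingers measure 119 mm over their backs; the gripper's body (75 mm by 177 mm) begins 78 mm behind the grasp point.
Start: joints at [-1.243, 0.3, 1.521, -0, 1.321, -0.067], TCP at [211.535, -507.684, 302.646] pointing down, gripper open.
Joint ranges: [-3.03, 3.03], [-0.79, 2.21], [0.23, 2.52], [-1.04, 4.18], [0, 3.07], [-2.55, 2.55]. Speed limits (rad/s): [2.22, 2.22, 2.57, 3.14, 3.14, 3.14].

### API

Orientations are given as [roll, pitch, yaw] about the fixed x, y, z axes, in that order (R = Rz(yaw) Ry(pitch) Rx(roll)).
In Python, from cell import manip, eyes, finder gives the robot as it stands.
- The arm moves only by the tool drive_tool, never from a script. Its argument "rows" is a list of rows, each an object with "offset": the shift along the tool's x, y, z in mm, a list of three; "spin": the turn about the tool's z in degrees; "jaw": the finger opening in mm, from 0 to 94. In form: [{"offset": [dx, dy, dz], "spin": spin, "jaw": jaw}, ...]. A call has 1 to 20 rows; each row shifts and turns the commanded pose from where the row before left it, along the tool's axes as they then stand; what a row does not reach is not made up. A row lasts 1/10 s, in which the tool goes at most 50 mm and 8.59 degrees, less where a joint would pass 70% of its speed; a pose out of reach is approached as far as the arm can. A call is refused whole if a number of a shift passes 50 or a number of a turn 8.59, either way. A call with a gripper value outside its range is refused whole. The fingers move at their own pace and stop on an object; "force" is the grip in N (left out, the last holds). Time passes only in rows, so rows that do not move let the fingers close. It gives the time, the measured TCP pose, the force and the opening at its end, in the units of the state.
- manip.read_state(): the state, without advancing time (a new reading comes with each control period).
- eyes.camera(name): name is "side" or "top"; returns a dict with "color" (420x560x3 uint8, blue, green, red), "depth" (420x560 float32, mm along the optical axis (not along the pixel's ray), 0 where there is no reading), "vfov" (degrees; the focal length in pixels is half the picture's height over the tangent of half this angle, whatever the lens; pixels are square), "cx", "cy" (the principal point, pixels), "rvec" (rotation vector, rad) and "tvec" (3), from world to camera coordinates, as OpenCV has them. Camera axes: x right, y down, z forward; pixel columns grow to the right and rows downward; lengths in mm; the calibration is good to about 2 mm. A picture is of the moment at which its call begins.
- manip.sign_off(): hands the job in, once; it reports no verdict.
Trained networks look in the newest picture that a camera, given by its name, has taken for a name from the list of things; names that differ only in an ending like _2 or _b are one class to them, and where a whole thing is asked for, a point or a joint stands for the part that bears it (a point fixed in the world has none). Each returns a list of dicts, best first, with "p" (0 to 1); they miss things now and then, are a little off and sometimes report something else, mostly with a low value. They report only what shows in the picture. A call takes as long as a camera call.
- finder.find_in(camera, target): "uv" ([column, row] in pixels, amid what is visible of it).
The state is a dict: "clock": time; "joints": joint angles; "qd": joint speeds; "effort": joint torques, N m; "eef_pos": TCP position; "eef_rot": TCP orientation; "wrist_force": force on the tool from outside, world axes, zero at the start; "moment": the same for the moment, N m; "finger_gap": finger opening in mm.
Only numpy, scipy, OpenCV 4.12 (cv2) and the standard library are available. Lean on these libraries where they do the work, as an engineer would, in place of code of your own. Each camera call takes 0.05 s, during which the arm holds its last target. There are 200 camera calls.

### The job

Pick up the paint scraper lying on the table and hang it up on the snap hook of the tool stand: push the eye at the end of its handle down over the hook's nose and against the sprung gate until it is inside and the gate has snapped shut over it, then let go so that the scraper hangs still, blade down. Leave the cork block, the tin and the putty rubber where they are.

Things in the scene. Friction and masses are not known exactly. Their poses are not given: they have to be found in the camera images.
- handle (a point): paint scraper, 70 g, 178 mm long, loose, lying flat: middle of its wooden handle (90 long x 18 wide x 16 mm high, flat sides; 8 mm above the table). x runs along the scraper towards the eye, z is up while it lies flat. The steel blade (44 mm wide, 3 mm thick) ends 97 mm from here along -x; the balance point is about 23 mm from here towards the blade.
- eye (a point): centre of the round steel eye on the handle's end, 66 mm along the scraper's +x from the handle's middle and at the same height: a ring of 4.4 mm wire, 25.6 mm inside diameter, lying in the scraper's x-y plane. Axes as handle.
- mouth (a point): on the axis of the snap hook's nose, at the height of the shut gate, 250 mm above the table; axes as stand. The hook is a U of 6.4 mm steel bar in the stand's x-z plane, open upwards. The nose (robot side) rises 13 mm above this point to a round tip leaning 2 mm to -x; the shank is 36 mm away along +x. The gate, a 4.8 mm brass bar, spans from the shank to the nose at this height.
- hook_floor (a point): lowest point inside the hook's U, 37 mm below mouth and 18 mm along +x; axes as stand. The eye is brought level, the scraper's x axis along the stand's +x and its blade towards the robot, so that the nose enters the eye and the eye's far side comes down on the gate; the level eye can go down to 31 mm below mouth before it meets the U.
- stand: fixed tool stand; origin under the middle of its base plate (110 x 100 x 12 mm) on the table, z up; its -x side, with the hook's nose, faces the robot. Post (14 mm thick, 300 mm high) at x = +45 mm; hook's nose at x = -50, shank at x = -14, on an arm at 274 mm height. A cork rest pad (x = -24, 120 mm high) stops the hanging scraper's swing; the eye is then about 50 mm below the gate.
- gate (a joint): the gate's angle in rad: 0 shut (cannot open upwards), growing to 1.35 as it is pushed down into the U about its pivot on the shank. A spring shuts it; pushing an eye through takes 1.5 to 3 N, more than the scraper's weight. An eye whose centre is 5 mm to the robot's side (-x) of the nose axis slips past the gate's tip about 22 mm below mouth (up to 28 mm if it sits further in).
- cork_block_mid (a point): bystander: cork sanding block, 40 x 70 x 24 mm, loose on the table; this point is its centre, half-way up
- tin_cup_mid (a point): bystander: small round metal tin, 60 mm across, 33 mm high, loose on the table; this point is its centre, half-way up
- rubber_pad_mid (a point): bystander: grey putty rubber, 26 x 42 x 12 mm, loose on the table; this point is its centre, half-way up
- scraper: the scraper as a whole; its origin lies under the handle's middle (8 mm below handle), axes as handle

How it is judged (in metres and radians):
On the way:
1. the scraper's eye, round the hook's nose, pushes the gate open (value of joint gate above 0.3 rad and horizontal distance between eye and mouth below 0.016 m and z of eye in the frame of stand between 0.215 and 0.256 m), for 0.02 s.
At the end, for the whole second after the job is handed in: The scraper hangs from the inside of the hook: its eye's centre is 28 to 65 mm below the gate's height, within 15 mm sideways of the hook's plane and under the U; the gate is shut (under 0.08 rad); the scraper points eye up within 0.5 rad of vertical and moves slower than 0.08 m/s (x of eye in the frame of stand between -0.054 and -0.01 m and y of eye in the frame of stand between -0.015 and 0.015 m and z of eye in the frame of stand between 0.185 and 0.222 m and value of joint gate below 0.08 rad and angle between eye's own x axis and vertical below 0.5 rad and linear speed of scraper below 0.08 m/s); the robot touches nothing.
It fails at once if the cork sanding block is moved more than 25 mm (distance of cork_block_mid from where it was at the start of the episode above 0.025 m).
It fails at once if the small round metal tin is moved more than 25 mm (distance of tin_cup_mid from where it was at the start of the episode above 0.025 m).
It fails at once if the grey putty rubber is moved more than 25 mm (distance of rubber_pad_mid from where it was at the start of the episode above 0.025 m).
It also fails if it takes over 45 s, if anything falls off the work surface, if the arm or the gripper's body presses on something with over 40 N, if the wrist force passes 120 N, or if a joint passes its speed limit or range.

## Working session

There is one attempt and no reset: what is moved stays moved. The work goes in short steps, Python scripts to look and compute and a tool call to move; the robot and the scene stay as the last step left them, time stands still between calls to the robot, and variables do not carry over. Pictures are saved under pics/ and viewed, about 8 in all and at most 12, crops included, and the job is handed in when it is done.

Besides the shell and the picture viewer there is one more tool, called after "Request:" as name(argument=value, ...), one argument or row to a line, values as JSON. drive_tool: Moves the arm, as the interface text tells. Its arguments: {"type":"object","properties":{"rows":{"type":"array","items":{"type":"object","properties":{"offset":{"type":"array","items":{"type":"number"}},"spin":{"type":"number"},"jaw":{"type":"number"}}}},"force":{"type":"number"}},"required":["rows"]}

```bash
mkdir -p pics; ls; cat > h.py <<'E'
import numpy as np, cv2
from cell import manip, eyes, finder
def cam(n):
    c=eyes.camera(n); h=c["color"].shape[0]
    c["f"]=h/2/np.tan(np.radians(c["vfov"])/2); c["R"]=cv2.Rodrigues(np.array(c["rvec"],float))[0]; c["t"]=np.array(c["tvec"],float).ravel(); return c
def cloud(c):
    v,u=np.indices(c["depth"].shape); d=c["depth"].astype(float)
    P=np.stack([(u-c["cx"])*d/c["f"],(v-c["cy"])*d/c["f"],d],-1)
    W=(P-c["t"])@c["R"]; W[d==0]=np.nan; return W
def ray(c,uv,z):
    r=c["R"].T@np.array([(uv[0]-c["cx"])/c["f"],(uv[1]-c["cy"])/c["f"],1]); o=-c["R"].T@c["t"]
    return o+r*(z-o[2])/r[2]
def proj(c,p):
    q=c["R"]@np.array(p,float)+c["t"]; return q[:2]/q[2]*c["f"]+[c["cx"],c["cy"]]
E
python3 - <<'E'
from h import *
ims=[]
for n in("side","top"):
    c=cam(n); W=cloud(c); ims.append(c["color"].copy())
    print(n,"campos",(-c["R"].T@c["t"]).round(),"f",c["f"])
    cv2.imwrite(f"pics/{n}0.png",c["color"])
    for t in("handle","eye","mouth","hook_floor","stand","gate","cork_block_mid","tin_cup_mid","rubber_pad_mid","scraper"):
        for r in finder.find_in(n,t)[:2]:
            u,v=[int(round(x)) for x in r["uv"]]
            print(t,round(r["p"],2),(u,v),W[min(v,419),min(u,559)].round())
print({k:np.round(v,3) for k,v in manip.read_state().items()})
E
```

```text
pics
side campos [  442. -1054.   605.] f 432.5214207090423
handle 0.66 (261, 240) [ 441. -139.   16.]
eye 0.62 (262, 241) [ 443. -139.   13.]
mouth 0.57 (330, 300) [ 583. -364.   11.]
hook_floor 0.61 (331, 303) [ 583. -374.   12.]
hook_floor 0.52 (293, 270) [ 513. -260.   12.]
stand 0.94 (329, 301) [ 580. -367.   11.]
cork_block_mid 0.86 (234, 287) [ 383. -334.   25.]
cork_block_mid 0.23 (262, 239) [ 443. -136.   16.]
tin_cup_mid 0.73 (262, 280) [ 442. -299.   15.]
rubber_pad_mid 0.47 (233, 284) [ 381. -323.   24.]
rubber_pad_mid 0.46 (291, 267) [ 509. -248.   11.]
scraper 0.6 (262, 241) [ 443. -139.   13.]
top campos [ 402. -254. 1074.] f 523.2250243811403
handle 0.71 (203, 257) [ 429. -132.   16.]
eye 0.9 (202, 255) [ 433. -130.   18.]
mouth 0.63 (339, 186) [ 550. -394.  133.]
hook_floor 0.98 (341, 185) [ 551. -398.  133.]
stand 0.65 (339, 183) [ 555. -394.  136.]
stand 0.41 (200, 252) [ 439. -126.   17.]
gate 0.64 (339, 174) [ 551. -377.  251.]
cork_block_mid 0.85 (298, 283) [ 373. -322.   25.]
tin_cup_mid 0.92 (287, 248) [ 443. -302.   17.]
scraper 0.78 (203, 250) [ 443. -133.   18.]
{'clock': np.float64(1.1), 'joints': array([-1.243,  0.3  ,  1.521, -0.   ,  1.321, -0.067]), 'qd': array([-0.001,  0.   ,  0.   ,  0.   ,  0.001, -0.001]), 'effort': array([ 1.0000e-03, -5.3167e+01, -3.5291e+01,  7.1000e-02,  2.1000e-02,
       -0.0000e+00]), 'eef_pos': array([ 211.535, -507.684,  302.647]), 'eef_rot': array([3.142, 0.   , 0.395]), 'wrist_force': array([-0.557, -0.048,  1.039]), 'moment': array([ 0.021,  0.004, -0.023]), 'finger_gap': np.float64(93.835)}
```

View images.

```bash
python3 - <<'E'
import cv2,numpy as np
a=cv2.imread("pics/side0.png")[130:350,180:400];b=cv2.imread("pics/top0.png")[120:340,150:400]
a=cv2.resize(a,None,fx=1.75,fy=1.75,interpolation=2);b=cv2.resize(b,(int(250*1.65),int(220*1.75)),interpolation=2)
cv2.imwrite("pics/v1.png",np.hstack([a,b]))
E
```

```text
(no output)
```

View pics/v1.png

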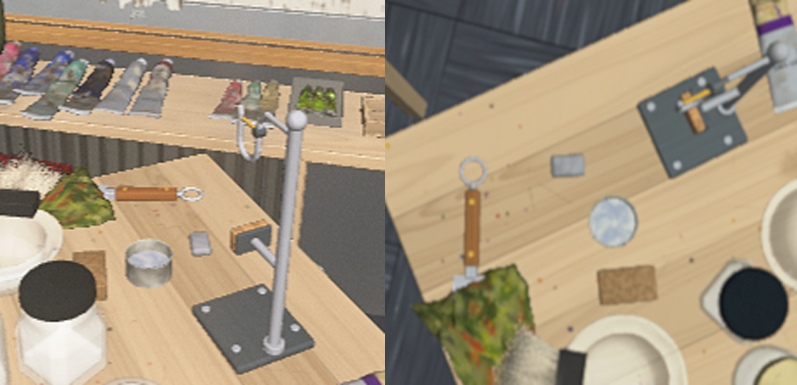

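View pics/top0.png

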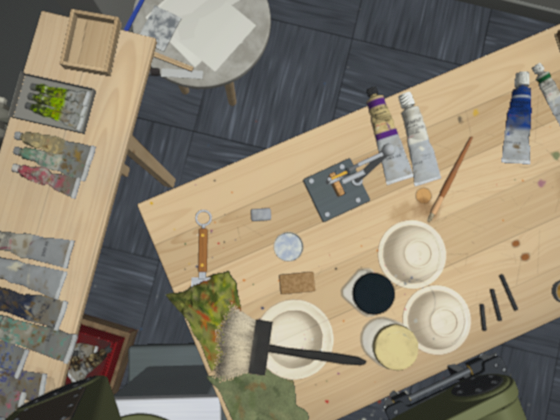

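Side view: stand with hook at crop (250,130), scraper right of the cloth. Top view: scraper eye at about (203,217), handle (202,250), blade end partly hidden by the cloth at about (200,282); rubber (261,214), tin (288,246), cork (296,283), stand base (337,189), post top (388,150).

```bash
python3 - <<'E'
from h import *
np.set_printoptions(suppress=True,precision=1)
D={}
for n in("side","top"):
    c=cam(n); W=cloud(c); D[n]=(c,W); np.savez(f"{n}.npz",W=W,col=c["color"])
    X,Y,Z=W[...,0],W[...,1],W[...,2]
    print(n,"table z",np.nanmedian(Z[(abs(X-480)<20)&(abs(Y+200)<15)]))
    b=c["color"].astype(int); 
    # handle: wood orange
    hsv=cv2.cvtColor(c["color"],cv2.COLOR_BGR2HSV)
    roi=(X>370)&(X<520)&(Y>-165)&(Y<-100)
    m=roi&(Z>9)&(Z<25)&(hsv[...,1]>130)&(X>395)&(hsv[...,0]<18)
    p=W[m]; r=cv2.minAreaRect(p[:,:2].astype(np.float32)); print("handle",len(p),r,np.median(p[:,2]))
    q=p[:,:2]-p[:,:2].mean(0); print(" pca",p.mean(0),np.degrees(np.arctan(np.linalg.svd(q,full_matrices=False)[2][0][1]/np.linalg.svd(q,full_matrices=False)[2][0][0])))
    reg=(X>500)&(X<680)&(Y>-480)&(Y<-300)
    m=reg&(Z>7)&(Z<17); r=cv2.minAreaRect(W[m][:,:2].astype(np.float32)); print("base",m.sum(),r)
    m=reg&(Z>200)
    print("hook pts",m.sum())
    for k in range(170,311,10):
        mm=(X>480)&(X<700)&(Y>-520)&(Y<-300)&(Z>k)&(Z<=k+10)
        if mm.sum(): print(k,mm.sum(),W[mm].min(0),W[mm].max(0),np.median(W[mm],0))
W=D["top"][1]
print(W[262:312:4,186:216:3,2].round(0))
E
python3 - <<'E'
import cv2,numpy as np
a=cv2.imread("pics/side0.png")[175:235,300:365];b=cv2.imread("pics/top0.png")[140:225,300:400]
r=lambda i,s:cv2.resize(i,s,interpolation=2)
cv2.imwrite("pics/v2.png",np.hstack([r(a,(390,360)),r(b,(400,360))]))
E
```

```text
side table z 0.4195198536609046
handle 189 ((445.9029541015625, -132.73492431640625), (85.82386016845703, 20.226707458496094), 0.43881091475486755) 15.115195984533445
 pca [ 447.  -135.    14.6] -0.5699329155062178
base 1734 ((561.9666748046875, -407.2630310058594), (100.189208984375, 112.46907043457031), 24.048076629638672)
hook pts 828
170 36 [ 574.2 -456.1  170.3] [ 586.9 -449.4  179.3] [ 580.4 -452.8  175.2]
180 42 [ 574.  -455.5  180.1] [ 587.3 -445.8  189.8] [ 579.  -452.9  184.9]
190 38 [ 573.7 -455.8  190.3] [ 586.7 -447.7  199.7] [ 579.3 -452.9  195.1]
200 44 [ 573.8 -456.7  200.2] [ 587.6 -447.4  209.2] [ 578.9 -453.1  205.1]
210 87 [ 540.7 -455.3  210. ] [ 586.6 -363.1  220. ] [ 555.3 -392.2  214.7]
220 86 [ 540.1 -456.6  220.1] [ 587.5 -358.3  229.9] [ 574.7 -449.6  225. ]
230 82 [ 539.9 -455.6  230.1] [ 586.4 -359.8  240. ] [ 574.2 -448.6  235.5]
240 87 [ 539.5 -455.5  240.3] [ 587.6 -359.7  249.9] [ 574.1 -448.1  245.6]
250 120 [ 538.9 -456.2  250.1] [ 587.7 -360.   260. ] [ 557.8 -396.7  254. ]
260 73 [ 538.6 -455.5  260. ] [ 587.4 -359.   269.9] [ 575.5 -450.7  264.7]
[... 1567 characters left out ...]
9.  -456.7  291. ] [ 587.9 -437.6  299.7] [ 577.5 -445.7  296.8]
300 15 [ 573.6 -451.3  300.2] [ 581.4 -438.8  302.7] [ 578.3 -445.3  300.6]
[[-1.  1. -2. nan 13. 18. 17. -0.  5. -1.]
 [-0. -1.  0. -0. 13. 18. 14.  2.  1.  1.]
 [ 3.  2.  2. -0. 14. 17. 16. -2. -2. -1.]
 [-1.  0.  1.  3. 11. 12. 16.  0.  3.  1.]
 [ 1.  1. 13.  8.  9. 13. 13. 10. 10. 14.]
 [-1.  0. 10.  7. 11. 13. 10. 14.  9. 15.]
 [ 2. -1.  9. 13. 17. 20. 20. 21. 15. 16.]
 [nan 19. 18. 21. 27. 26. 28. 22. 16. 16.]
 [23. 26. 29. 26. 25. nan 26. 21. 18. 21.]
 [30. 29. 27. 23. 22. 25. 24. 24. 23. 23.]
 [18. 18. 28. 24. 23. 22. 23. 24. 19. 20.]
 [19. 24. 27. 28. 23. 23. 14. 17. 12. 13.]
 [23. 20. 24. 21. 14. 11. 13. 11. 12.  9.]]
```

View pics/v2.png

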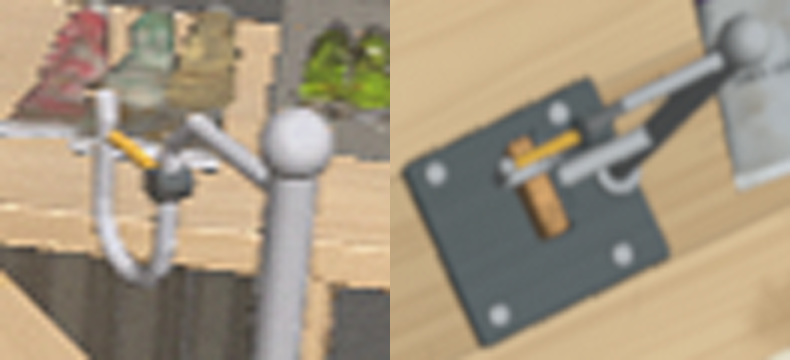

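Side view zoom: hook U with gate (amber) from shank to the nose, nose nearest the robot. The top view confirms the stand's +x points to world yaw of about -66°. Moving over the scraper.

Request:
drive_tool(
  rows=[
    {"offset":[0,0,0],"spin":7.7,"jaw":60},
    {"offset":[0,0,0],"spin":7.7,"jaw":60},
    {"offset":[0,0,0],"spin":7.7,"jaw":60},
    {"offset":[20.7,-31.5,0],"spin":0,"jaw":60},
    {"offset":[20.7,-31.5,0],"spin":0,"jaw":60},
    {"offset":[20.7,-31.5,0],"spin":0,"jaw":60},
    {"offset":[20.7,-31.5,0],"spin":0,"jaw":60},
    {"offset":[20.7,-31.5,0],"spin":0,"jaw":60},
    {"offset":[20.7,-31.5,0],"spin":0,"jaw":60},
    {"offset":[20.7,-31.5,10],"spin":0,"jaw":60},
    {"offset":[20.7,-31.5,10],"spin":0,"jaw":60},
    {"offset":[20.7,-31.5,10],"spin":0,"jaw":60},
    {"offset":[20.7,-31.5,10],"spin":0,"jaw":60},
    {"offset":[20.7,-31.5,20],"spin":0,"jaw":60},
    {"offset":[20.7,-31.5,20],"spin":0,"jaw":60},
    {"offset":[0,0,0],"spin":0,"jaw":60},
    {"offset":[0,0,0],"spin":0,"jaw":60},
  ],
)

```text
clock: 2.9
eef_pos: [463.2, -131.4, 222.5]
eef_rot: [-3.141, 0.001, -0.007]
wrist_force: [-0.2, 0.1, -1.0]
finger_gap: 59.9
```

Request:
drive_tool(
  rows=[
    {"offset":[0,0,40],"spin":0,"jaw":60},
    {"offset":[0,0,40],"spin":0,"jaw":60},
    {"offset":[0,0,25],"spin":0,"jaw":60},
    {"offset":[0,0,12],"spin":0,"jaw":60},
    {"offset":[0,0,5.5],"spin":0,"jaw":60},
    {"offset":[0,0,0],"spin":0,"jaw":60},
    {"offset":[0,0,0],"spin":0,"jaw":40},
    {"offset":[0,0,0],"spin":0,"jaw":25},
    {"offset":[0,0,0],"spin":0,"jaw":10},
    {"offset":[0,0,0],"spin":0,"jaw":10},
    {"offset":[0,0,0],"spin":0,"jaw":10},
    {"offset":[0,0,0],"spin":0,"jaw":10},
  ],
  force=40,
)

```text
clock: 4.1
eef_pos: [463.1, -131.7, 100.3]
eef_rot: [-3.142, -0.0, -0.008]
wrist_force: [0.1, -0.1, 1.2]
finger_gap: 17.8
```

Request:
drive_tool(
  rows=[
    {"offset":[5,0,-1],"spin":0,"jaw":10},
    {"offset":[10,0,0],"spin":0,"jaw":10},
    {"offset":[15,0,0],"spin":0,"jaw":10},
    {"offset":[15,0,0],"spin":0,"jaw":10},
    {"offset":[15,0,0],"spin":0,"jaw":10},
    {"offset":[0,0,0],"spin":0,"jaw":10},
  ],
  force=60,
)

```text
clock: 4.7
eef_pos: [524.7, -132.2, 101.0]
eef_rot: [3.141, -0.001, -0.008]
wrist_force: [-0.5, 1.0, -0.9]
finger_gap: 17.6
```

Request:
drive_tool(
  rows=[
    {"offset":[0,0,-10],"spin":0,"jaw":10},
    {"offset":[0,0,-30],"spin":0,"jaw":10},
    {"offset":[0,0,-40],"spin":0,"jaw":10},
    {"offset":[0,0,-40],"spin":0,"jaw":10},
    {"offset":[0,0,-40],"spin":0,"jaw":10},
    {"offset":[0,0,-40],"spin":0,"jaw":10},
    {"offset":[0,0,-40],"spin":0,"jaw":10},
    {"offset":[0,0,-39],"spin":0,"jaw":10},
    {"offset":[0,0,0],"spin":0,"jaw":10},
    {"offset":[0,0,0],"spin":0,"jaw":10},
  ],
)

```text
clock: 5.7
eef_pos: [522.5, -132.2, 380.7]
eef_rot: [3.141, -0.001, -0.009]
wrist_force: [0.7, 0.2, -2.3]
finger_gap: 17.3
```

```bash
cat > look.py <<'E'
from h import *
import sys
np.set_printoptions(suppress=True,precision=1)
k=sys.argv[1]; ims=[]
s=manip.read_state(); T=np.array(s["eef_pos"]); yaw=s["eef_rot"][2]; print(T,yaw,s["wrist_force"],s["finger_gap"])
ez=np.array([np.cos(yaw),np.sin(yaw)]); e=np.r_[T[:2]+48*ez,T[2]-92]
for n in("side","top"):
    c=cam(n); W=cloud(c); np.savez(f"{n}{k}.npz",W=W,col=c["color"])
    u,v=proj(c,e).round().astype(int); print(n,"pred eye",e,u,v)
    for t in("eye","handle"): print(t,[(round(r["p"],2),np.round(r["uv"])) for r in finder.find_in(n,t)[:2]])
    u0,v0=max(u-40,0),max(v-38,0); im=c["color"][v0:v0+76,u0:u0+80]
    # cloud near the eye in tool-aligned coordinates relative to the predicted eye
    d=W-e; L=np.stack([d[...,0]*ez[0]+d[...,1]*ez[1],-d[...,0]*ez[1]+d[...,1]*ez[0],d[...,2]],-1)
    m=(abs(L[...,0])<22)&(abs(L[...,1])<24)&(abs(L[...,2])<14); p=L[m]
    if len(p)>8: print("pts near eye",len(p),"min",np.percentile(p,3,0),"max",np.percentile(p,97,0))
    print("origin crop",u0,v0); ims.append(cv2.resize(im,(400,380),interpolation=2))
cv2.imwrite(f"pics/look{k}.png",np.hstack(ims))
E
python3 look.py 1
```

```text
[ 522.5 -132.2  380.7] -0.00856665716001026 [ 0.7  0.2 -2.3] 17.272277683337055
side pred eye [ 570.5 -132.6  288.7] 318 135
eye [(0.94, array([274., 137.]))]
handle [(0.96, array([277., 136.]))]
pts near eye 68 min [-20.9 -17.8  -1.6] max [13.7 13.1  3.3]
origin crop 278 97
top pred eye [ 570.5 -132.6  288.7] 182 160
eye [(0.97, array([185., 248.]))]
handle [(0.59, array([186., 251.]))]
origin crop 142 122
```

View pics/look1.png

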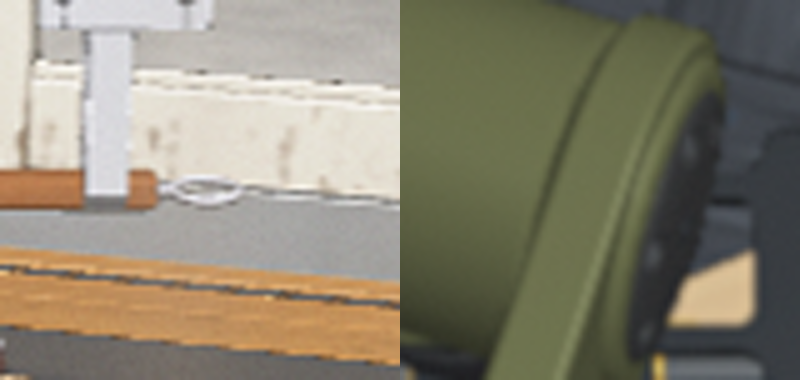

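Side crop: handle level in the fingers, ring centre at about (319,135), matching the prediction within 1 px; the wrist hides it from the top camera. Now turning and moving over the hook.

Request:
drive_tool(
  rows=[
    {"offset":[0,0,0],"spin":8.21,"jaw":10},
    {"offset":[0,0,0],"spin":8.21,"jaw":10},
    {"offset":[0,0,0],"spin":8.21,"jaw":10},
    {"offset":[0,0,0],"spin":8.21,"jaw":10},
    {"offset":[0,0,0],"spin":8.21,"jaw":10},
    {"offset":[0,0,0],"spin":8.21,"jaw":10},
    {"offset":[0,0,0],"spin":8.21,"jaw":10},
    {"offset":[0,0,0],"spin":8.21,"jaw":10},
    {"offset":[20.2,9.4,0],"spin":0,"jaw":10},
    {"offset":[20.2,9.4,0],"spin":0,"jaw":10},
    {"offset":[20.2,9.4,0],"spin":0,"jaw":10},
    {"offset":[20.2,9.4,0],"spin":0,"jaw":10},
    {"offset":[20.2,9.4,0],"spin":0,"jaw":10},
    {"offset":[20.2,9.4,0],"spin":0,"jaw":10},
    {"offset":[20.2,9.4,0],"spin":0,"jaw":10},
    {"offset":[20.2,9.4,0],"spin":0,"jaw":10},
    {"offset":[0,0,0],"spin":0,"jaw":10},
    {"offset":[0,0,0],"spin":0,"jaw":10},
  ],
)

```text
clock: 7.8
eef_pos: [519.6, -310.4, 379.5]
eef_rot: [3.141, 0.001, -1.155]
wrist_force: [-0.2, 0.5, -0.6]
finger_gap: 17.5
```

```bash
sed -i 's/T\[:2\]+48/T[:2]+49.5/' look.py; python3 look.py 2
```

```text
[ 519.6 -310.4  379.5] -1.1552851053087143 [-0.2  0.5 -0.6] 17.51911473036903
side pred eye [ 539.6 -355.7  287.5] 316 177
eye [(0.68, array([291., 161.]))]
handle [(0.71, array([288., 156.]))]
pts near eye 102 min [-18.3 -15.2  -1.4] max [14.3 14.8  3.7]
origin crop 276 139
top pred eye [ 539.6 -355.7  287.5] 329 177
eye [(0.74, array([278., 202.]))]
handle [(0.8, array([281., 198.]))]
origin crop 289 139
```

View pics/look2.png

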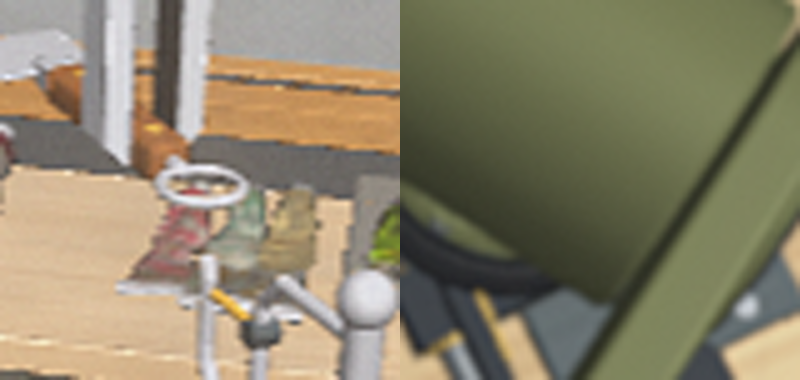

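```bash
python3 - <<'E'
from h import *
np.set_printoptions(suppress=True,precision=1)
c=cam("side"); W=cloud(c)
x=np.array([.4035,-.915]); o=np.array([561.2,-406]); N=o-50*x
print("nose axis",N,"proj mouth",proj(c,[*N,250]),"tip top",proj(c,[*(N-2*x),263]),"z240",proj(c,[*N,240]))
e=np.array([539.6,-355.7,287.5]); print("eye",proj(c,e),"outer ring x",[proj(c,e+17.2*np.array([np.cos(a),np.sin(a),0])).round(1) for a in np.arange(0,6.28,.785)])
for f in("side.npz","top.npz","side2.npz"):
    V=np.load(f)["W"]; d=V[...,:2]-o; L=np.stack([d@x,d@np.array([.915,.4035]),V[...,2]],-1)
    for a,b in((215,225),(225,235),(235,245),(253,266)):
        m=(abs(L[...,0]+50)<10)&(abs(L[...,1])<12)&(L[...,2]>a)&(L[...,2]<b)
        if m.sum(): print(f,a,m.sum(),"mean",L[m].mean(0))
    m=(L[...,0]>-45)&(L[...,0]<30)&(abs(L[...,1])<15)&(L[...,2]>245)&(L[...,2]<262); print(" gate mean",m.sum(),L[m].mean(0))
    m=(L[...,0]>-10)&(L[...,0]<35)&(abs(L[...,1])<15)&(L[...,2]>266)&(L[...,2]<285); print(" arm mean",L[m].mean(0))
    m=(L[...,2]>280)&(L[...,0]<-20)&(L[...,0]>-75)&(abs(L[...,1])<20)&(L[...,2]<292)
    if m.sum(): print(" ring",m.sum(),np.percentile(L[m],[2,50,98],0))
# image rows along nose at full res
g=c["color"][186:204,308:328].astype(int); print((g.max(-1)-g.min(-1)).tolist()[:0]); print(g.mean(-1).astype(int))
E
```

```text
nose axis [ 541.  -360.2] proj mouth [315.9 196.6] tip top [315.7 189.7] z240 [315.6 201.5]
eye [315.9 176.6] outer ring x [array([325.5, 176.6]), array([321.9, 173.8]), array([314.8, 172.7]), array([308.4, 173.9]), array([306.3, 176.7]), array([309.8, 179.5]), array([317. , 180.7]), array([323.6, 179.5])]
side.npz 215 21 mean [-44.6   0.6 220.2]
side.npz 225 18 mean [-46.9   0.5 229.6]
side.npz 235 21 mean [-47.5   0.4 239.7]
side.npz 253 21 mean [-48.3   0.4 258.8]
 gate mean 84 [-17.4  -0.2 252.9]
 arm mean [ 13.   -0.5 275.4]
top.npz 215 8 mean [-44.1  -1.6 218.9]
top.npz 225 4 mean [-52.9  -0.7 231.3]
top.npz 235 6 mean [-52.6  -0.3 240.6]
top.npz 253 18 mean [-50.3  -0.3 260.6]
 gate mean 84 [-25.3  -0.5 253.3]
 arm mean [ 11.8  -0.2 276.1]
side2.npz 215 21 mean [-44.3   0.5 220.3]
side2.npz 225 19 mean [-47.2   0.7 229.7]
side2.npz 235 20 mean [-47.6   0.5 239.9]
side2.npz 253 23 mean [-47.5   0.3 258.4]
 gate mean 83 [-16.8  -0.3 252.9]
 arm mean [ 13.4  -0.6 275.3]
 ring 100 [[-72.7 -15.5 285.9]
 [-55.6  -0.5 288.9]
 [-40.5  15.6 291.2]]
[]
[[123 115 125 145 146 137 134 149 
[... 796 characters left out ...]
 116 110
  105 110]
 [192 183 183 176 160 136 120 113 145 185 178 128 112 115 117 113 117 109
  114 113]
 [210 205 193 187 169 135 125 116 149 177 176 171 149 111 116 112 110 101
  107 140]
 [184 186 187 192 188 190 194 186 174 149 127 149 172 178 187 170 140 125
  120 120]
 [187 186 183 185 204 220 204 164 159 192 157 112 139 167 172 190 202 207
  182 132]
 [188 187 183 184 149 134 175 158 150 188 206 216 165 131 163 187 231 237
  182 144]
 [189 191 189 188 187 185 187 156 156 190 185 155 136 121 128 159 172 180
  144 160]
 [187 187 190 189 187 187 192 162 160 189 184 182 189 190 147 124 158 148
  117 158]
 [186 185 185 188 187 187 192 161 165 191 183 181 191 191 197 162  96  87
  106 151]]
```

Side crop: ring centre at about (316.6,176.2), nose tip at (317.5,190), gate amber behind it; the eye is 5-7 mm to the robot's side of the nose axis and within 1-2 mm laterally. Small correction, then lower the ring round the nose to just above the gate.

Request:
drive_tool(
  rows=[
    {"offset":[1,-1.2,0],"spin":0,"jaw":10},
    {"offset":[0,0,8],"spin":0,"jaw":10},
    {"offset":[0,0,8],"spin":0,"jaw":10},
    {"offset":[0,0,7],"spin":0,"jaw":10},
    {"offset":[0,0,7],"spin":0,"jaw":10},
    {"offset":[0,0,0],"spin":0,"jaw":10},
    {"offset":[0,0,0],"spin":0,"jaw":10},
  ],
)

```text
clock: 8.85
eef_pos: [521.1, -310.9, 350.1]
eef_rot: [3.142, 0.0, -1.155]
wrist_force: [0.7, -0.2, -0.9]
finger_gap: 17.0
```

```bash
python3 look.py 3
```

```text
[ 521.1 -310.9  350.1] -1.1547317389981493 [ 0.7 -0.2 -0.9] 17.01555865857836
side pred eye [ 541.1 -356.2  258.1] 316 192
eye [(0.55, array([303., 177.]))]
handle [(0.84, array([290., 171.]))]
pts near eye 140 min [-18.5 -15.2 -10.8] max [17.9 14.6  3.9]
origin crop 276 154
top pred eye [ 541.1 -356.2  258.1] 327 179
eye [(0.65, array([277., 201.]))]
handle [(0.63, array([281., 199.]))]
origin crop 287 141
```

View pics/look3.png

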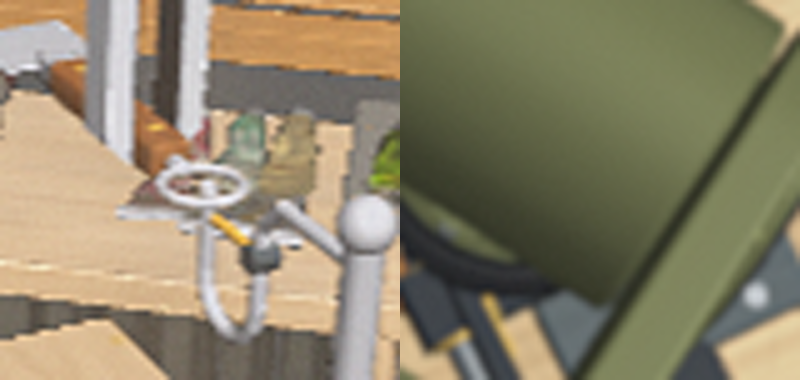

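Crop: nose tip (208,187) shows inside the ring (centre 204,185). Pushing down.

Request:
drive_tool(
  rows=[
    {"offset":[0,0,5],"spin":0,"jaw":10},
    {"offset":[0,0,5],"spin":0,"jaw":10},
    {"offset":[0,0,5],"spin":0,"jaw":10},
    {"offset":[0,0,5],"spin":0,"jaw":10},
    {"offset":[0,0,5],"spin":0,"jaw":10},
    {"offset":[0,0,5],"spin":0,"jaw":10},
    {"offset":[0,0,4],"spin":0,"jaw":10},
    {"offset":[0,0,3],"spin":0,"jaw":10},
    {"offset":[0,0,0],"spin":0,"jaw":10},
    {"offset":[0,0,0],"spin":0,"jaw":10},
  ],
)

```text
clock: 10.15
eef_pos: [521.1, -311.1, 313.2]
eef_rot: [-3.142, -0.0, -1.155]
wrist_force: [1.0, -1.4, -1.1]
finger_gap: 17.2
```

```bash
python3 look.py 4
```

```text
[ 521.1 -311.1  313.2] -1.1548660779404796 [ 1.  -1.4 -1.1] 17.237267346897685
side pred eye [ 541.1 -356.4  221.2] 315 209
eye [(0.96, array([289., 185.]))]
handle [(0.75, array([292., 189.]))]
pts near eye 134 min [-19.  -15.2  -8.6] max [17.9 14.5 10.6]
origin crop 275 171
top pred eye [ 541.1 -356.4  221.2] 324 183
eye []
handle [(0.48, array([279., 204.]))]
origin crop 284 145
```

View pics/look4.png

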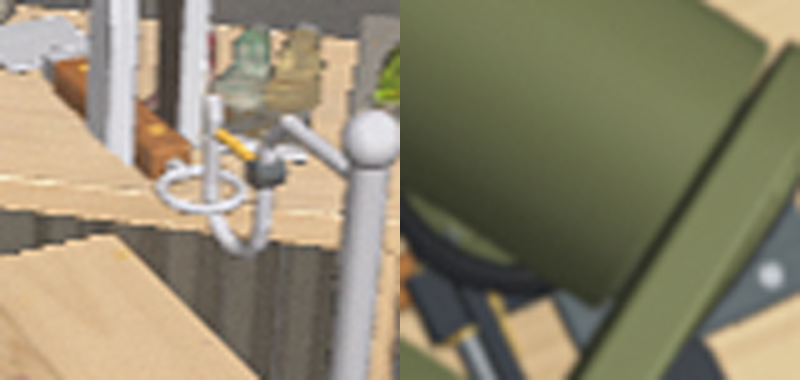

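Crop: the gate (amber, 235,143) is back up across nose and shank, with the ring (203,190) below it round the nose. Letting go, then backing off.

Request:
drive_tool(
  rows=[
    {"offset":[0,0,0],"spin":0,"jaw":60},
    {"offset":[0,0,0],"spin":0,"jaw":60},
    {"offset":[0,0,0],"spin":0,"jaw":60},
    {"offset":[0,0,0],"spin":0,"jaw":60},
    {"offset":[0,0,0],"spin":0,"jaw":60},
    {"offset":[0,0,0],"spin":0,"jaw":60},
    {"offset":[0,0,0],"spin":0,"jaw":60},
    {"offset":[0,0,0],"spin":0,"jaw":60},
    {"offset":[-5,0,-10],"spin":0,"jaw":60},
    {"offset":[-5,0,-20],"spin":0,"jaw":60},
    {"offset":[-15,0,-20],"spin":0,"jaw":60},
    {"offset":[-20,0,-20],"spin":0,"jaw":60},
    {"offset":[-30,0,-10],"spin":0,"jaw":60},
    {"offset":[-30,0,0],"spin":0,"jaw":60},
    {"offset":[-30,0,0],"spin":0,"jaw":60},
    {"offset":[-30,0,0],"spin":0,"jaw":60},
    {"offset":[0,0,0],"spin":0,"jaw":60},
    {"offset":[0,0,0],"spin":0,"jaw":60},
    {"offset":[0,0,0],"spin":0,"jaw":60},
    {"offset":[0,0,0],"spin":0,"jaw":60},
  ],
)

```text
clock: 12.45
eef_pos: [454.6, -160.6, 393.0]
eef_rot: [3.141, 0.0, -1.155]
wrist_force: [0.6, 0.7, 0.3]
finger_gap: 60.0
```

```bash
python3 - <<'E'
from h import *
np.set_printoptions(suppress=True,precision=1)
a=cam("side"); 
for _ in range(8): b=cam("side")
t=cam("top")
d=cv2.absdiff(a["color"],b["color"])[150:340,270:400].max(-1); print("changed px",(d>40).sum())
W=cloud(b); x=np.array([.4035,-.915]); o=np.array([561.2,-406]); e=W[...,:2]-o
L=np.stack([e@x,e@np.array([.915,.4035]),W[...,2]],-1)
hsv=cv2.cvtColor(b["color"],cv2.COLOR_BGR2HSV)
for lo,hi in((30,70),(70,100),(100,140),(140,180),(180,190),(190,222)):
    m=(L[...,0]>-75)&(L[...,0]<-5)&(abs(L[...,1])<30)&(L[...,2]>lo)&(L[...,2]<hi)
    if m.sum(): print(lo,m.sum(),"mean",L[m].mean(0),"sd",L[m].std(0))
for n in("cork_block_mid","tin_cup_mid"): print(n,[(round(r["p"],2),np.round(r["uv"])) for r in finder.find_in("side",n)[:1]])
cv2.imwrite("pics/end.png",np.hstack([cv2.resize(b["color"][160:350,255:400],(435,570),interpolation=2),cv2.resize(t["color"][120:310,250:360],(330,570),interpolation=2)]))
E
```

```text
changed px 122
30 183 mean [-33.1  -4.7  54.9] sd [ 3.9 12.6  8.9]
70 97 mean [-31.6  -7.4  80.1] sd [ 3.6 10.6  6.7]
100 377 mean [-13.6  -2.9 126.7] sd [ 8.9 13.   8.1]
140 206 mean [-29.2  -3.1 161. ] sd [ 3.7  5.5 11.9]
180 34 mean [-32.   -0.6 184.3] sd [2.4 3.8 3.5]
190 117 mean [-31.4  -0.8 209.6] sd [7.9 7.7 9.9]
cork_block_mid [(0.74, array([233., 285.]))]
tin_cup_mid [(0.96, array([265., 280.]))]
```

View pics/end.png

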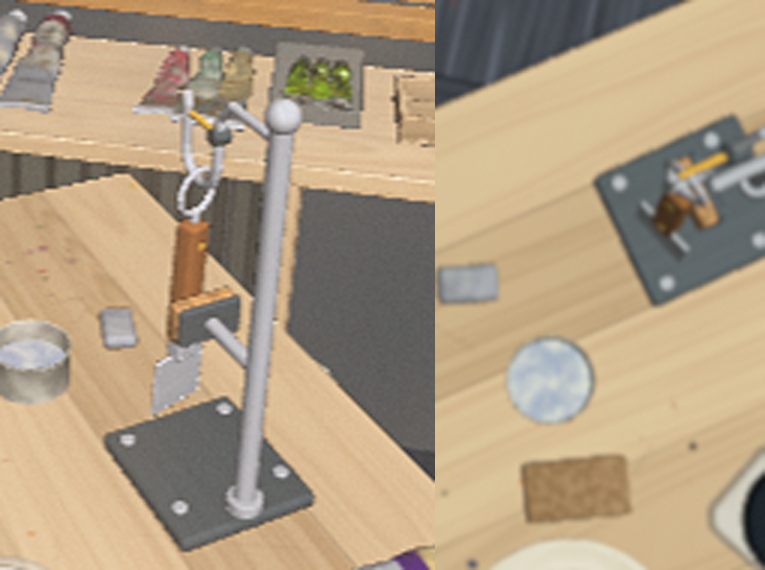

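End picture: the scraper hangs from the U by its ring (195,190), blade down against the cork pad, gate shut (200,120), bystanders in place. It still sways slightly, so I'll wait.

Request:
drive_tool(
  rows=[
    {"jaw":60},
    {"jaw":60},
    {"jaw":60},
    {"jaw":60},
    {"jaw":60},
    {"jaw":60},
    {"jaw":60},
    {"jaw":60},
    {"jaw":60},
    {"jaw":60},
    {"jaw":60},
    {"jaw":60},
    {"jaw":60},
    {"jaw":60},
    {"jaw":60},
    {"jaw":60},
    {"jaw":60},
    {"jaw":60},
    {"jaw":60},
    {"jaw":60},
  ],
)

```text
validation failed for argument at $.ro...
```

Request:
drive_tool(
  rows=[
    {"jaw":60},
    {"jaw":60},
    {"jaw":60},
    {"jaw":60},
    {"jaw":60},
    {"jaw":60},
    {"jaw":60},
    {"jaw":60},
    {"jaw":60},
    {"jaw":60},
    {"jaw":60},
    {"jaw":60},
    {"jaw":60},
    {"jaw":60},
    {"jaw":60},
    {"jaw":60},
    {"jaw":60},
    {"jaw":60},
    {"jaw":60},
    {"jaw":60},
  ],
)

```text
validation failed for argument at $.ro...
```

```bash
python3 - <<'E'
from h import *
a=cam("side"); print(manip.read_state()["clock"])
for _ in range(12):
    b=cam("side"); d=cv2.absdiff(a["color"],b["color"]).max(-1); print((d[150:340,270:400]>40).sum(),(d[40:150,400:]>40).sum(),end=" | ")
W=cloud(b); x=np.array([.4035,-.915]); o=np.array([561.2,-406]); e=W[...,:2]-o
L=np.stack([e@x,e@np.array([.915,.4035]),W[...,2]],-1)
for lo,hi in((30,90),(140,180),(180,190)):
    m=(L[...,0]>-75)&(L[...,0]<-5)&(abs(L[...,1])<30)&(L[...,2]>lo)&(L[...,2]<hi); print(lo,L[m].mean(0).round(1))
E
```

```text
13.1
85 0 | 214 0 | 327 0 | 395 0 | 416 0 | 411 0 | 391 0 | 331 0 | 242 0 | 147 0 | 44 0 | 9 0 | 30 [-32.8  -8.   62.9]
140 [-29.4  -3.8 161.4]
180 [-31.6   0.2 184.5]
```

Request:
drive_tool(
  rows=[
    {"offset":[0,0,0],"spin":0,"jaw":60},
    {"offset":[0,0,0],"spin":0,"jaw":60},
    {"offset":[0,0,0],"spin":0,"jaw":60},
    {"offset":[0,0,0],"spin":0,"jaw":60},
    {"offset":[0,0,0],"spin":0,"jaw":60},
    {"offset":[0,0,0],"spin":0,"jaw":60},
    {"offset":[0,0,0],"spin":0,"jaw":60},
    {"offset":[0,0,0],"spin":0,"jaw":60},
    {"offset":[0,0,0],"spin":0,"jaw":60},
    {"offset":[0,0,0],"spin":0,"jaw":60},
    {"offset":[0,0,0],"spin":0,"jaw":60},
    {"offset":[0,0,0],"spin":0,"jaw":60},
    {"offset":[0,0,0],"spin":0,"jaw":60},
    {"offset":[0,0,0],"spin":0,"jaw":60},
    {"offset":[0,0,0],"spin":0,"jaw":60},
    {"offset":[0,0,0],"spin":0,"jaw":60},
    {"offset":[0,0,0],"spin":0,"jaw":60},
    {"offset":[0,0,0],"spin":0,"jaw":60},
    {"offset":[0,0,0],"spin":0,"jaw":60},
    {"offset":[0,0,0],"spin":0,"jaw":60},
  ],
)

```text
clock: 15.7
eef_pos: [454.4, -160.0, 393.2]
eef_rot: [-3.142, 0.0, -1.155]
wrist_force: [-0.9, -0.4, 0.0]
finger_gap: 60.2
```

Request:
drive_tool(
  rows=[
    {"offset":[0,0,0],"spin":0,"jaw":60},
    {"offset":[0,0,0],"spin":0,"jaw":60},
    {"offset":[0,0,0],"spin":0,"jaw":60},
    {"offset":[0,0,0],"spin":0,"jaw":60},
    {"offset":[0,0,0],"spin":0,"jaw":60},
    {"offset":[0,0,0],"spin":0,"jaw":60},
    {"offset":[0,0,0],"spin":0,"jaw":60},
    {"offset":[0,0,0],"spin":0,"jaw":60},
    {"offset":[0,0,0],"spin":0,"jaw":60},
    {"offset":[0,0,0],"spin":0,"jaw":60},
    {"offset":[0,0,0],"spin":0,"jaw":60},
    {"offset":[0,0,0],"spin":0,"jaw":60},
    {"offset":[0,0,0],"spin":0,"jaw":60},
    {"offset":[0,0,0],"spin":0,"jaw":60},
    {"offset":[0,0,0],"spin":0,"jaw":60},
    {"offset":[0,0,0],"spin":0,"jaw":60},
    {"offset":[0,0,0],"spin":0,"jaw":60},
    {"offset":[0,0,0],"spin":0,"jaw":60},
    {"offset":[0,0,0],"spin":0,"jaw":60},
    {"offset":[0,0,0],"spin":0,"jaw":60},
  ],
)

```text
clock: 17.7
eef_pos: [454.4, -160.0, 393.1]
eef_rot: [3.142, 0.0, -1.155]
wrist_force: [-0.1, -0.6, 0.5]
finger_gap: 59.4
```

Request:
drive_tool(
  rows=[
    {"offset":[0,0,0],"spin":0,"jaw":60},
    {"offset":[0,0,0],"spin":0,"jaw":60},
    {"offset":[0,0,0],"spin":0,"jaw":60},
    {"offset":[0,0,0],"spin":0,"jaw":60},
    {"offset":[0,0,0],"spin":0,"jaw":60},
    {"offset":[0,0,0],"spin":0,"jaw":60},
    {"offset":[0,0,0],"spin":0,"jaw":60},
    {"offset":[0,0,0],"spin":0,"jaw":60},
    {"offset":[0,0,0],"spin":0,"jaw":60},
    {"offset":[0,0,0],"spin":0,"jaw":60},
    {"offset":[0,0,0],"spin":0,"jaw":60},
    {"offset":[0,0,0],"spin":0,"jaw":60},
    {"offset":[0,0,0],"spin":0,"jaw":60},
    {"offset":[0,0,0],"spin":0,"jaw":60},
    {"offset":[0,0,0],"spin":0,"jaw":60},
    {"offset":[0,0,0],"spin":0,"jaw":60},
    {"offset":[0,0,0],"spin":0,"jaw":60},
    {"offset":[0,0,0],"spin":0,"jaw":60},
    {"offset":[0,0,0],"spin":0,"jaw":60},
    {"offset":[0,0,0],"spin":0,"jaw":60},
  ],
)

```text
clock: 19.7
eef_pos: [454.4, -160.0, 393.2]
eef_rot: [-3.142, -0.0, -1.155]
wrist_force: [-0.4, 1.0, 1.0]
finger_gap: 60.2
```

```bash
cat > still.py <<'E'
from h import *
print(manip.read_state()["clock"]); a=cam("side"); x=np.array([.4035,-.915]); o=np.array([561.2,-406])
for _ in range(14):
    b=cam("side"); d=cv2.absdiff(a["color"],b["color"]).max(-1)
    W=cloud(b); e=W[...,:2]-o; L=np.stack([e@x,e@np.array([.915,.4035]),W[...,2]],-1)
    m=(L[...,0]>-75)&(L[...,0]<-5)&(abs(L[...,1])<45)&(L[...,2]>40)&(L[...,2]<90)
    print((d[150:340,270:400]>40).sum(),L[m].mean(0).round(1)[:2],end=" | ")
E
python3 still.py
```

```text
19.7
0 [-31.9  -1.9] | 0 [-31.8  -1.9] | 0 [-31.9  -1.9] | 0 [-31.9  -1.9] | 0 [-31.9  -2.1] | 0 [-32.   -1.9] | 0 [-31.9  -2. ] | 0 [-31.9  -1.9] | 0 [-31.8  -2.2] | 0 [-31.9  -2.2] | 0 [-31.9  -2.1] | 0 [-31.9  -1.8] | 0 [-31.8  -1.9] | 0 [-31.8  -2.2] |
```

It hangs still, so I'm handing in.

```bash
python3 -c "
from cell import manip
print(manip.sign_off())"
```

```text
the job is handed in; nothing more can be done
None
```

The scraper now hangs from the inside of the snap hook, blade down, and I handed the job in at about 20 s. I gripped the handle, slid it out from under the cloth, lowered its eye level over the hook's nose and pushed it past the gate. Then I let go and backed the arm off.

**Last checks**
- **Gate and eye:** before I let go, and again about 2 s after, the pictures showed the gate shut with the ring below it inside the U. The gate's angle and the 0.3 rad opening on the way could not be read directly.
- **Stillness:** the scraper swayed sideways for a few seconds after release. Just before handing in, 14 side pictures over 0.7 s showed no change, and the blade position held within 0.4 mm.
- **Pose:** the blade's position (about x -32, y -2 mm in the stand's frame) puts it almost straight under the eye, resting against the cork pad.
- **Bystanders:** the cork block, tin and putty rubber looked unmoved. I checked the block and tin with the network too: the block was within 2 px, the tin 3 px (about 7 mm) off, within the finder's own scatter.
- **Robot:** the arm was well clear and touching nothing.

**What failed or disagreed**
- The top camera was blocked by the wrist during the fit, so I aligned the eye with the side camera only. It put the nose about 1 px (2 mm) to one side of my estimate, which I corrected before lowering.
- Two waiting moves were refused for missing fields, with no effect on the scene.

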